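# Pin the torque arm, then index to the third stop and hold

## Robot

A 7-joint arm with a two-finger parallel gripper is mounted at the origin on a cart in front of the work surface, level with it; the furniture and walls round the work are solid. World frame = base frame: x ahead of the robot, y to its left, z up, the work surface at z = 0. Lengths are in mm, angles in rad, forces in N, time in s.
With the tool pointing down it reaches from about 425 to 875 mm from the base axis. Payload 8.4 kg.
Tool frame: the origin (TCP) lies between the finger pads, 19 mm behind the fingertips; this is the grasp point; z points along the fingers, y is the line along which they close (so a half turn about z gives the same grasp; the last joint's range is limited). The gripper opens to 87 mm and grips with 3 to 60 N. Pads are 19 mm wide; open, the fingers measure 117 mm over their backs; the gripper's body (75 mm by 190 mm) begins 51 mm behind the grasp point.
Start: joints at [-1.273, 0.333, 0.04, 1.465, -0.013, 1.343, -0.059], TCP at [251.204, 599.467, 241.246] pointing down, gripper open.
Joint ranges: [-2.58, 2.58], [-0.38, 2.09], [-1.3, 1.39], [0.25, 2.4], [-1.5, 4.64], [0.08, 2.09], [-2.65, 2.65]. Speed limits (rad/s): [2.22, 2.22, 2.79, 2.79, 3.14, 3.14, 3.14].

## Interface

Orientations are given as a unit quaternion [x, y, z, w].
In Python, from rig import ctrl gives the robot as it stands. The module is installed in compiled form; this text tells all that it offers.
- The arm moves only by the shell command python3 -m creep 'ROWS' [OPENING] [FORCE]. ROWS is a JSON object of lists of equal length, an entry for each row: "delta_pos": the shift along the world's x, y, z in units of 800 mm (1.0 is 800 mm), a list of three; "angular": the turn, a rotation vector about the world's x, y, z in units of 180 degrees (1.0 is 180 degrees), a list of three. In form: {"delta_pos": [[tx, ty, tz], ...], "angular": [[ax, ay, az], ...]}. A call has 1 to 20 rows; each row is the pose to reach, as a shift and turn from the pose commanded when the call began, turning the shorter way round; what a row does not reach only later rows make up. A row lasts 1/8 s, in which the tool goes at most 62.5 mm and 10.7 degrees, less where a joint would pass 70% of its speed; a pose out of reach is approached as far as the arm can. A call with a number of a shift or a turn outside -1 to 1 is refused whole. A call with a gripper value outside its range is refused whole. OPENING is the opening, from 0 (shut) to 1 (fully open), set as the call begins (- or left out, the last holds). The fingers move at their own pace and stop on an object; FORCE is the grip in N (left out, the last holds). Time passes only in rows, so rows that repeat a pose let the fingers close. It gives the time, the measured TCP pose, the force, the opening and the grip force at its end, in the units of the state.
- ctrl.get_state(): the state, without advancing time (a new reading comes with each control period).
- ctrl.camera(name): name is "side" or "top"; returns the picture (420x560x3 uint8, red, green, blue); there is no depth.
- ctrl.camera_info(name): a dict with "vertical_fov" (degrees; the focal length in pixels is half the picture's height over the tangent of half this angle, whatever the lens; pixels are square), "cx", "cy" (the principal point, pixels), "k1" (the pictures are not rectified: a ray, as slopes to the right and down, at radius r is drawn at 1 + k1 r^2 times it, then the intrinsics apply), "world_to_cam" (4x4, takes a point from world to camera coordinates). Camera axes: x right, y down, z forward; pixel columns grow to the right and rows downward; lengths in mm; the calibration is good to about 2 mm. A picture is of the moment at which its call begins. camera_info takes no time and is no camera call.
- ctrl.finish_job(): hands the job in; it is judged then, once.
The state is a dict: "time_s": time; "joint_pos": joint angles; "dq": joint speeds; "joint_efforts": joint torques, N m; "tcp_pos": TCP position; "tcp_rot": TCP orientation; "contact_force": force on the tool from outside, world axes, zero at the start; "wrist_torque": the same for the moment, N m; "finger_gap": finger opening in mm; "gripper_force": force on a finger pad.
Only numpy, scipy, OpenCV 4.12 (cv2) and the standard library are available. Lean on these libraries where they do the work, as an engineer would, in place of code of your own. Each camera call takes 0.05 s, during which the arm holds its last target. There are 200 camera calls.

## Task

Make the indexing head ready for the next hole: take the headed pin from its wooden block and push it down through the fork and the torque-arm lug until its collar sits on the fork, and let go of it. Then grip the index knob and turn it clockwise, feeling for the clicks, to the third stop counted from the yellow home mark (it may already stand at home or at the first stop), without overrunning into the fourth, and finish still holding the knob there. Leave the loose things lying around where they are.

Things in the scene. Friction and masses are not known exactly. Their poses are not given: they have to be found in the camera images.
- indexer: Indexing head fixed to the bench: grey base plate 110 x 250 x 12 mm; origin under its centre, z up. At its +y end a round blue housing (96 mm across, its black dial 58 mm above the bench) carries the index knob; at its -y end stands a dark steel fork (54 mm high, 40 mm wide, reaching to y = -99 mm). A steel torque arm runs from the housing into the fork as a lug.
- fork_hole (a point): Centre of the mouth of the vertical hole in the fork's top face, 54 mm above the bench, at (0, -65, 54) mm of the indexer; axes as the indexer. Round through-hole 13 mm in diameter through upper cheek, lug and lower cheek (each 10 mm thick, 2 mm gaps), which are in line; down to 20 mm above the bench.
- knob_axis (a point): Point on the knob's vertical turning axis, 87 mm above the bench, at (0, 65, 87) mm of the indexer: a good height for the TCP to grip the wing. Axes as the indexer, does not turn with the knob.
- knob_wing: The knob's grip: an upright black bar 52 mm long (its x axis), 14 mm thick (its y axis), 36 mm high, in one piece with a round aluminium skirt 60 mm across. Origin on the turning axis at the bar's underside, 64 mm above the bench; bar top at 100 mm. Its +x end bears the pointer (white line and red tip). Grip it across its thickness from above; it turns with the knob.
- index_knob (a joint): Knob angle, rad, clockwise from above positive; 0 = home (pointer at the long yellow mark). Click stops every 0.3927: home 0, then 0.393, 0.785, 1.178 (third), 1.571, 1.963, each a short white mark; ends at -0.12 and 2.08. A sprung ball draws it into the nearest stop; a click takes up to 0.3 N m. At angle q the pointer (wing +x) points along -135 degrees minus q in the indexer's xy plane.
- headed_pin: Loose 50 to 100 g pin, upright in the block. Origin: centre of the collar's underside (the face that seats), z up. Below it the shank: 10 mm diameter, 38 mm long, last 7 mm tapering to 4 mm. Above: collar 22 mm across, 4 mm thick, then brass head 16 mm across up to 38 mm. At the start the collar rests on the block, 44 mm up. Grip the head with the TCP 26 mm above the origin.
- pin_block: Fixed wooden block 50 x 50 x 44 mm with a hole 13 mm in diameter, 41 mm deep, in its middle, that keeps the pin. Origin under its centre.
- tape_roll: Roll of black tape 62 x 60 x 19 mm lying flat, bystander. Origin under its centre.
- flux_pot: Round pot 41 mm across, 22 mm high, yellow lid, bystander. Origin under its centre.
- screwdriver: Yellow-handled screwdriver 152 mm long, 23 mm thick, lying on the bench, bystander.

How it is judged:
By the outcome, as a careful person would: the job done as asked, in the order asked, and still so for the second after the job is handed in, while the arm keeps its last pose, push and grip.
It also fails if it takes over 61 s, if anything falls off the work surface, if the arm or the gripper's body presses on something with over 40 N, if the wrist force passes 120 N, or if a joint passes its speed limit or range.

## Working session

There is one attempt and no reset: what is moved stays moved. The work goes in short steps, Python scripts to look and compute and a shell command to move; the robot and the scene stay as the last step left them, time stands still between calls to the robot, and variables do not carry over. Pictures are saved under pics/ and viewed, at most 10 in all, crops included, and the job is handed in when it is done.

```bash
mkdir -p pics; python3 - <<'E'
from rig import ctrl
import cv2
for n in("top","side"):
    cv2.imwrite(f"pics/{n}0.png",ctrl.camera(n)[:,:,::-1]); print(ctrl.camera_info(n))
print(ctrl.get_state())
E
```

```text
{'vertical_fov': 57.38907619209749, 'cx': 284.05557746888996, 'cy': 205.49138111618558, 'k1': -0.025188773611701645, 'world_to_cam': array([[ 2.74844063e-03, -9.99988465e-01, -3.93912730e-03,
         1.28138681e+02],
       [-9.90205410e-01, -2.17163843e-03, -1.39601326e-01,
         5.35686509e+02],
       [ 1.39591162e-01,  4.28423112e-03, -9.90199956e-01,
         8.49266785e+02],
       [ 0.00000000e+00,  0.00000000e+00,  0.00000000e+00,
         1.00000000e+00]])}
{'vertical_fov': 48.9438375670478, 'cx': 279.82317281666195, 'cy': 207.3793079769828, 'k1': -0.10887093599802192, 'world_to_cam': array([[ 9.95650041e-01,  9.19974812e-02,  1.47464755e-02,
        -5.43018477e+02],
       [ 4.91901947e-02, -3.84612855e-01, -9.21766389e-01,
         1.09040261e+02],
       [-7.91285021e-02,  9.18482126e-01, -3.87465179e-01,
         8.79306748e+02],
       [ 0.00000000e+00,  0.00000000e+00,  0.00000000e+00,
         1.00000000e+00]])}
{'time_s': 0.1, 'joint_pos': array([-1.27321892,  0.33387853,  0.0398669 ,  1.46619059, -0.01339976,
        1.34331693, -0.05851169]), 'dq': array([ 5.65887490e-04, -1.53211778e-03, -1.26343361e-03, -9.35625647e-04,
        1.31267327e-03,  8.88863889e-04, -6.29727918e-05]), 'joint_efforts': array([ 4.86123754e-03, -6.57806110e+01,  1.34076621e+00, -4.04707146e+01,
       -5.96176204e-02,  4.09305585e-02,  6.50695915e-05]), 'tcp_pos': array([251.05274647, 599.11731667, 240.41956641]), 'tcp_rot': array([ 1.97100271e-01,  9.80383037e-01, -7.57103823e-04, -1.00653633e-04]), 'contact_force': array([ 0.24244159,  0.47451233, -0.02373255]), 'wrist_torque': array([ 0.0061571 , -0.0143289 , -0.02342985]), 'gripper_force': 0.0, 'finger_gap': 87.00510268964372}
```

View pics/top0.png

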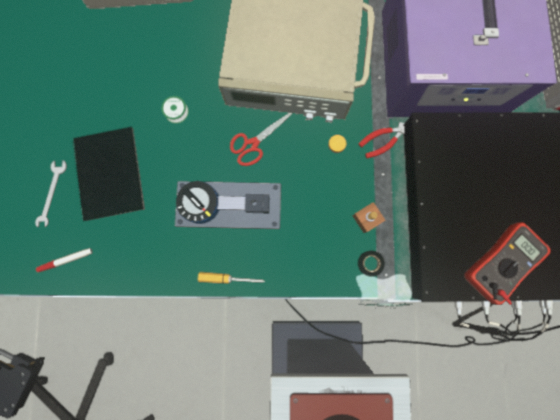

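View pics/side0.png

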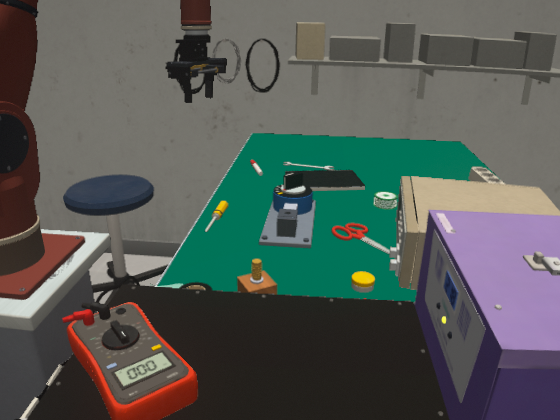

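The top view shows the indexer with its knob at (198,203), fork at (258,203) and pin at (370,217); a black box is close to the pin on its right. The side view shows the pin head at about (256,268). Next I'll zoom in on both.

```bash
cat > h.py <<'E'
import numpy as np,cv2
from rig import ctrl
def K(n):
    i=ctrl.camera_info(n);f=210/np.tan(np.radians(i["vertical_fov"]/2));return i,f
def proj(n,p):
    i,f=K(n);c=(i["world_to_cam"]@np.append(p,1))[:3];s=c[:2]/c[2];s=s*(1+i["k1"]*(s@s));return s*f+[i["cx"],i["cy"]]
def ray(n,u):
    i,f=K(n);d=(np.array(u,float)-[i["cx"],i["cy"]])/f;s=d.copy()
    for _ in range(20): s=d/(1+i["k1"]*(s@s))
    R=i["world_to_cam"][:3,:3];t=i["world_to_cam"][:3,3];return -R.T@t,R.T@np.append(s,1)
def onz(n,u,z):
    o,d=ray(n,u);return o+d*(z-o[2])/d[2]
def two(u,v):
    a,d=ray("top",u);b,e=ray("side",v);A=np.c_[d,-e];s=np.linalg.lstsq(A,b-a,rcond=None)[0]
    p,q=a+d*s[0],b+e*s[1];return (p+q)/2,np.linalg.norm(p-q)
E
python3 - <<'E'
import cv2
a=cv2.imread("pics/top0.png");b=cv2.imread("pics/side0.png")
z=lambda im,x,y,w,h,s:cv2.resize(im[y:y+h,x:x+w],None,fx=s,fy=s,interpolation=cv2.INTER_CUBIC)
import numpy as np
cv2.imwrite("pics/z0.png",np.vstack([z(a,165,170,130,66,6)[:, :780],np.hstack([z(a,335,190,65,33,6),z(b,230,250,65,33,6)])]))
cv2.imwrite("pics/z1.png",z(b,180,160,160,120,5))
E
```

```text
(no output)
```

View pics/z0.png

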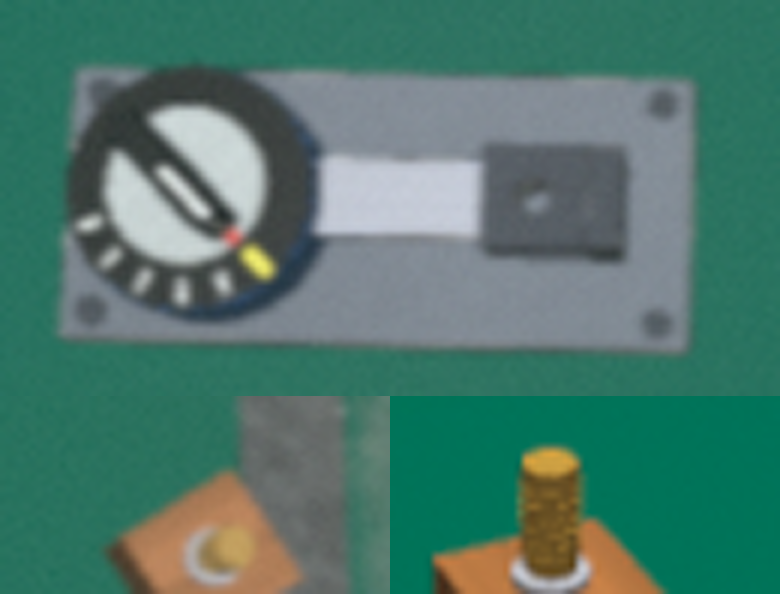

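View pics/z1.png

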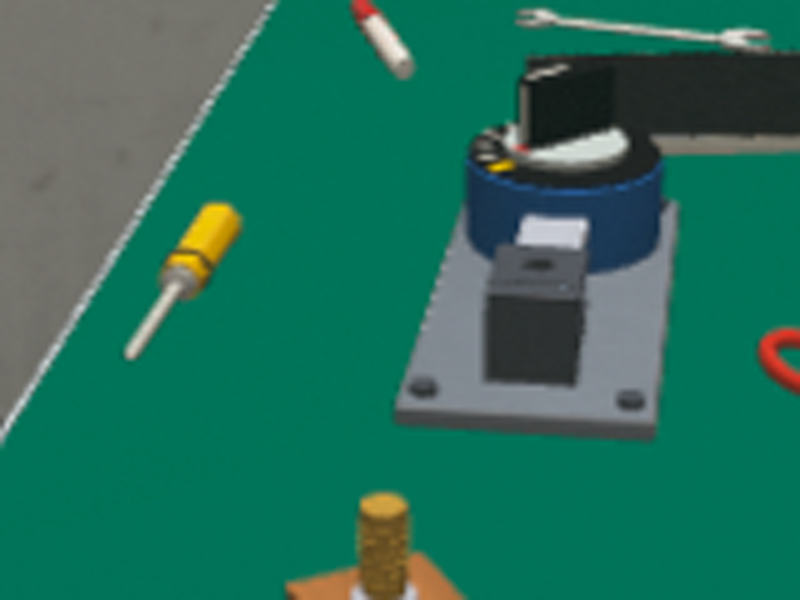

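Home mark yellow at crop (258,262), pointer red tip at (232,237): the knob stands at or near home. Fork hole in the top view is about (254.3,203). Now I'll turn these pixels into points and check them.

```bash
python3 - <<'E'
from h import *
np.set_printoptions(precision=1,suppress=True)
c=lambda X,Y:(164.6+X/6,169.6+Y/6)
P=[onz("top",c(*q),12) for q in[(78,68),(694,80),(687,352),(60,338)]]
for p in P:print(p)
ctr=np.mean(P,0);ax=(P[0]+P[3]-P[1]-P[2])[:2];yaw=np.arctan2(-ax[0],ax[1]);print("ctr",ctr,"yaw",np.degrees(yaw),[np.linalg.norm(P[i]-P[i-1]) for i in range(4)])
R=np.array([[np.cos(yaw),-np.sin(yaw)],[np.sin(yaw),np.cos(yaw)]])
print("hole pred",ctr[:2]+R@[0,-65],"knob pred",ctr[:2]+R@[0,65])
s=lambda X,Y:(179.6+X/5,159.6+Y/5)
print("hole top",onz("top",c(538,200),54),"side",onz("side",s(540,264),54),two(c(538,200),s(540,264)))
a=cv2.imread("pics/top0.png");b=cv2.imread("pics/side0.png")
# dial skirt (light disc)
def blob(im,x,y,w,h,lo,hi):
    m=cv2.inRange(cv2.cvtColor(im[y:y+h,x:x+w],cv2.COLOR_BGR2HSV),lo,hi);n,l,st,ce=cv2.connectedComponentsWithStats(m);k=1+np.argmax(st[1:,4]);return st[k],ce[k]+[x,y]
print("tape",blob(a,340,235,70,50,(0,0,0),(180,255,70)))
print("pin head top (z82)",onz("top",(334.6+234/6,189.6+148/6),82),"side",onz("side",(229.6+161/6,249.6+66/6),82),two((334.6+234/6,189.6+148/6),(229.6+161/6,249.6+66/6)))
print("block corners top z44",[onz("top",(334.6+X/6,189.6+(Y-396)/6),44) for X,Y in[(230,470),(108,550),(302,577)]])
print("collar z48",onz("top",(334.6+213/6,189.6+158/6),48),onz("side",(229.6+161/6,249.6+178/6),48))
print("dial ctr z58",onz("top",c(191,193),58))
print("box corner",two((412,300),(86,289)))
print("tip z100 line",onz("top",c(160,167),100),onz("top",c(208,214),100))
E
python3 - <<'E'
import cv2,numpy as np
a=cv2.imread("pics/top0.png");b=cv2.imread("pics/side0.png")
z=lambda im,x,y,w,h,s:cv2.resize(im[y:y+h,x:x+w],None,fx=s,fy=s,interpolation=cv2.INTER_CUBIC)
cv2.imwrite("pics/z2.png",np.hstack([z(a,340,190,80,120,5),z(b,220,250,80,60,5).repeat(2,0)[:600]]))
E
```

```text
[598.2 386.2  12. ]
[593.7 138.8  12. ]
[484.7 141.1  12. ]
[489.5 388.9  12. ]
ctr [541.5 263.8  12. ] yaw -1.082776401917023 [np.float64(108.72498722384611), np.float64(247.46979767699776), np.float64(109.01211789068768), np.float64(247.787005222938)]
hole pred [540.3 198.8] knob pred [542.7 328.8]
hole top [538.8 197.1  54. ] side [543.4 195.4  54. ] (array([541.1, 197.5,  52.6]), np.float64(4.24330724088537))
tape (array([ 18,  16,  26,  24, 244], dtype=int32), array([370.2, 262.1]))
pin head top (z82) [510.2 -66.9  82. ] side [512.8 -70.4  82. ] (array([511.4, -67.2,  80. ]), np.float64(1.96333130750206))
block corners top z44 [array([543.2, -75. ,  44. ]), array([512.3, -27.5,  44. ]), array([ 502.1, -101.2,   44. ])]
collar z48 [510.3 -66.6  48. ] [512.9 -72.2  48. ]
dial ctr z58 [540.6 328.1  58. ]
box corner (array([ 297.8, -162.3,   67.4]), np.float64(59.757633786951594))
tip z100 line [543.7 329.7 100. ] [526.7 311.8 100. ]
```

View pics/z2.png

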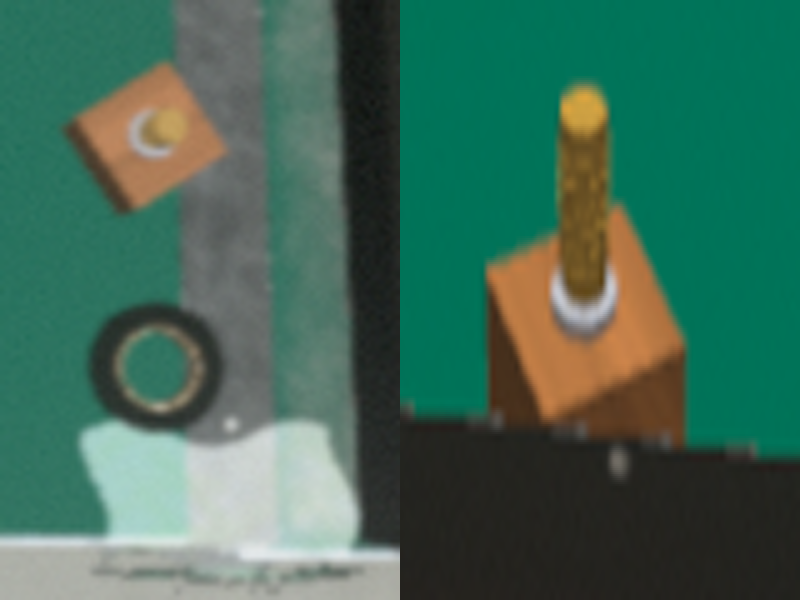

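The block and pin are clear of the box's edge (crop column 340, pixel 408), with the pin head at about (373.7,214.5). I still need the box height and its edge position.

```bash
python3 - <<'E'
from h import *
np.set_printoptions(precision=1,suppress=True)
for v in[(225,291.5),(256.7,293.3),(290,295)]:
    r=[]
    for t in np.linspace(0,1,200):
        u=np.array([408,130])*(1-t)+np.array([412,296])*t
        p,e=two(u,v); r.append((e,*p))
    print(np.array(min(r)))
print("z=0 alt",onz("top",(375,215),0),onz("top",(410,215),0),onz("top",(410,215),60))
print("purple top?",onz("top",(388,90),150),"beige",onz("top",(290,110),0))
E
```

```text
[   0.6  476.7 -149.6   71.6]
[   0.3  524.4 -150.2   72.7]
[   0.2  573.2 -150.8   73.9]
z=0 alt [518.1 -89.1   0. ] [ 518.3 -173.6    0. ] [ 511.3 -154.    60. ]
purple top? [766.5 -90.  150. ] beige [782.1 115.4   0. ]
```

```bash
python3 -m creep '{"delta_pos":[[0.2875,-0.3125,0],[0.2875,-0.3125,0],[0.2875,-0.3125,0],[0.2875,-0.3125,0],[0.2875,-0.3125,0],[0.325,-0.8335,-0.1],[0.325,-0.8335,-0.1],[0.325,-0.8335,-0.1],[0.325,-0.8335,-0.1],[0.325,-0.8335,-0.1],[0.325,-0.8335,-0.1],[0.325,-0.8335,-0.1],[0.325,-0.8335,-0.1],[0.325,-0.8335,-0.1],[0.325,-0.8335,-0.1],[0.325,-0.8335,-0.1]],"angular":[[0,0,0],[0,0,0],[0,0,0],[0,0,0],[0,0,0],[0,0,0],[0,0,0],[0,0,0],[0,0,0],[0,0,0],[0,0,0],[0,0,0],[0,0,0],[0,0,0],[0,0,0],[0,0,0]]}' 1 20
python3 - <<'E'
from h import *
a=ctrl.camera("top")[:,:,::-1];b=ctrl.camera("side")[:,:,::-1]
cv2.imwrite("pics/a1.png",a);cv2.imwrite("pics/b1.png",b)
z=lambda im,x,y,w,h,s:cv2.resize(im[y:y+h,x:x+w],None,fx=s,fy=s,interpolation=cv2.INTER_CUBIC)
cv2.imwrite("pics/z3.png",np.hstack([z(a,320,160,100,130,4),z(b,200,180,100,130,4)]))
s=ctrl.get_state();print(s["tcp_pos"],s["tcp_rot"],s["time_s"],s["joint_pos"],s["contact_force"])
E
```

```text
time_s: 2.1
tcp_pos: [511.4, -65.7, 161.4]
tcp_rot: [0.196, 0.981, 0.0, 0.0]
contact_force: [0.5, -0.3, -0.5]
finger_gap: 87.0
gripper_force: 0.0
[511.33285031 -66.28636804 161.3894566 ] [1.96246379e-01 9.80554608e-01 1.12952584e-04 8.29254055e-05] 2.2 [-0.45396639  0.12133733  0.53761938  1.91431447 -0.06902326  1.12366252
  1.28602354] [ 0.00361771 -0.64801668  0.94872807]
```

View pics/z3.png

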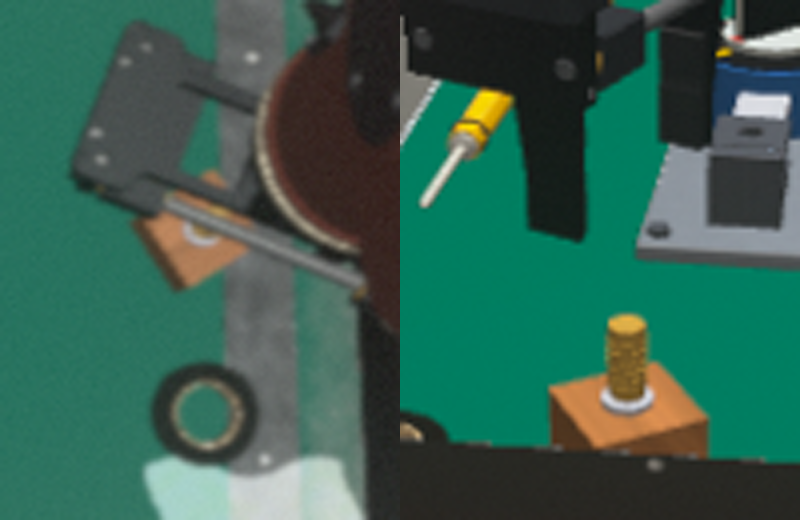

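The side view shows the fingers straddling the pin (head top at crop (627,322)), so I'll descend and grip.

```bash
python3 -m creep '{"delta_pos":[[0,0,-0.03],[0,0,-0.06],[0,0,-0.085],[0,0,-0.1],[0,0,-0.11],[0,0,-0.114],[0,0,-0.114]],"angular":[[0,0,0],[0,0,0],[0,0,0],[0,0,0],[0,0,0],[0,0,0],[0,0,0]]}' 1 20
python3 -m creep '{"delta_pos":[[0,0,0],[0,0,0],[0,0,0],[0,0,0],[0,0,0],[0,0,0],[0,0,0],[0,0,0]],"angular":[[0,0,0],[0,0,0],[0,0,0],[0,0,0],[0,0,0],[0,0,0],[0,0,0],[0,0,0]]}' 0 20
```

```text
time_s: 3.08
tcp_pos: [511.4, -67.3, 70.3]
tcp_rot: [0.197, 0.98, 0.0, 0.0]
contact_force: [-0.3, -1.0, 0.1]
finger_gap: 87.0
gripper_force: 0.0
time_s: 4.08
tcp_pos: [511.2, -67.3, 70.0]
tcp_rot: [0.197, 0.98, -0.0, -0.0]
contact_force: [0.3, 0.1, 0.5]
finger_gap: 15.6
gripper_force: 20.1
```

```bash
python3 -m creep '{"delta_pos":[[0,0,0.02],[0,0,0.05],[0,0,0.08],[0,0,0.105],[0.008,0.06,0.105],[0.016,0.12,0.105],[0.023,0.18,0.105],[0.03,0.24,0.105],[0.034,0.29,0.105],[0.036,0.32,0.105],[0.037,0.331,0.105],[0.037,0.331,0.105],[0.037,0.331,0.105],[0.037,0.331,0.105]],"angular":[[0,0,0],[0,0,0],[0,0,0],[0,0,0],[0,0,0],[0,0,0],[0,0,0],[0,0,0],[0,0,0],[0,0,0],[0,0,0],[0,0,0],[0,0,0],[0,0,0]]}' 0 40
python3 - <<'E'
from h import *
a=ctrl.camera("top")[:,:,::-1];b=ctrl.camera("side")[:,:,::-1]
cv2.imwrite("pics/a2.png",a);cv2.imwrite("pics/b2.png",b)
z=lambda im,x,y,w,h,s:cv2.resize(im[y:y+h,x:x+w],None,fx=s,fy=s,interpolation=cv2.INTER_CUBIC)
cv2.imwrite("pics/z4.png",np.hstack([z(a,215,160,66,100,6),z(b,255,150,66,100,6)]))
s=ctrl.get_state();print(s["tcp_pos"],s["tcp_rot"],s["time_s"],s["joint_pos"])
E
```

```text
time_s: 5.82
tcp_pos: [541.0, 196.1, 154.2]
tcp_rot: [0.198, 0.98, -0.0, 0.0]
contact_force: [-0.6, 0.1, -1.0]
finger_gap: 15.1
gripper_force: 40.0
[540.90730346 196.70285023 154.15239383] [ 1.97642683e-01  9.80274129e-01 -1.42245970e-05  3.51947378e-05] 5.925 [-0.73849997  0.25108719  0.36474423  1.7761198  -0.09798597  1.13208971
  0.8303714 ]
```

View pics/z4.png

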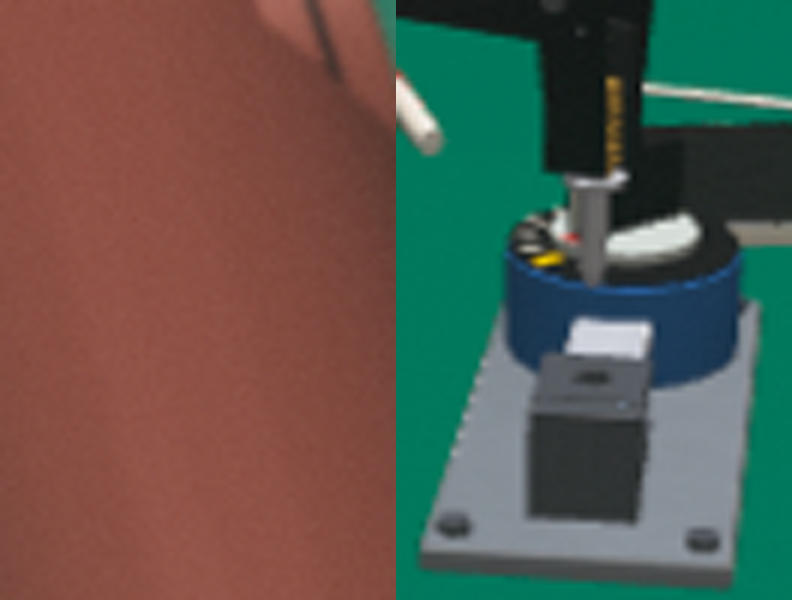

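Pin tip is at crop (592,284) and fork hole at (593,377) in the side view. I'll compare both through the same camera.

```bash
python3 - <<'E'
from h import *
np.set_printoptions(precision=1,suppress=True)
f=lambda X,Y:(254.6+(X-396)/6,149.6+Y/6)
print("collar",onz("side",f(597,181),128.2),"tip",onz("side",f(592,284),90.2),"hole",onz("side",f(593,377),54))
p=np.array([540.9,196.9,0])
print([ (proj("side",p+[0,0,z])-[254.6,149.6])*6+[396,0] for z in(128,90,54)])
E
```

```text
collar [542.8 196.2 128.2] tip [542.  194.3  90.2] hole [543.  195.2  54. ]
[array([591.7, 180.6]), array([589.5, 281.8]), array([587.5, 374.9])]
```

```bash
python3 -m creep '{"delta_pos":[[0.001,0,-0.015],[0.001,0,-0.03],[0.001,0,-0.04],[0.001,0,-0.046],[0.001,0,-0.051],[0.001,0,-0.055],[0.001,0,-0.055]],"angular":[[0,0,0],[0,0,0],[0,0,0],[0,0,0],[0,0,0],[0,0,0],[0,0,0]]}' 0 40
python3 -c "
from rig import ctrl
s=ctrl.get_state();print(s['tcp_pos'],s['contact_force'],s['wrist_torque'])"
```

```text
time_s: 6.8
tcp_pos: [541.6, 197.5, 110.0]
tcp_rot: [0.197, 0.98, -0.0, -0.0]
contact_force: [0.7, -0.2, -0.6]
finger_gap: 14.7
gripper_force: 40.0
[541.59703299 197.48299197 109.95709862] [ 0.71965608 -0.15652653 -0.62708013] [ 0.01327298 -0.05825405  0.02810393]
```

Tip is 8 mm inside with no side force. I'll continue down slowly.

```bash
python3 -m creep '{"delta_pos":[[0,0,-0.006],[0,0,-0.012],[0,0,-0.018],[0,0,-0.023],[0,0,-0.027],[0,0,-0.031],[0,0,-0.033],[0,0,-0.034],[0,0,-0.034]],"angular":[[0,0,0],[0,0,0],[0,0,0],[0,0,0],[0,0,0],[0,0,0],[0,0,0],[0,0,0],[0,0,0]]}' 0 40
python3 -c "
from rig import ctrl
s=ctrl.get_state();print(s['tcp_pos'],s['contact_force'],s['wrist_torque'])"
```

```text
time_s: 7.92
tcp_pos: [541.6, 197.5, 82.8]
tcp_rot: [0.197, 0.98, -0.0, -0.0]
contact_force: [0.4, 0.3, -1.8]
finger_gap: 15.1
gripper_force: 40.0
[541.57455676 197.50335584  82.82433215] [ 0.43802265  0.25102515 -1.75594178] [ 0.13936702 -0.01246868 -0.00801287]
```

```bash
python3 -m creep '{"delta_pos":[[0,0,-0.001],[0,0,-0.002],[0,0,-0.003],[0,0,-0.004],[0,0,-0.0045],[0,0,-0.0045]],"angular":[[0,0,0],[0,0,0],[0,0,0],[0,0,0],[0,0,0],[0,0,0]]}' 0 40
python3 -c "
from rig import ctrl
s=ctrl.get_state();print(s['tcp_pos'],s['contact_force'],s['wrist_torque'])"
```

```text
time_s: 8.68
tcp_pos: [541.7, 197.5, 80.0]
tcp_rot: [0.197, 0.98, 0.0, -0.0]
contact_force: [-3.0, -0.7, 7.7]
finger_gap: 14.7
gripper_force: 40.0
[541.69588571 197.49395171  80.01202706] [-2.98119393 -0.72156572  7.68525424] [-0.22136485  0.73735436  0.03134408]
```

Contact came at TCP z = 80, as it should. I'll push slightly more, release and lift.

```bash
python3 -m creep '{"delta_pos":[[0,0,-0.001],[0,0,-0.001]],"angular":[[0,0,0],[0,0,0]]}' - 40
python3 -m creep '{"delta_pos":[[0,0,0.001],[0,0,0.001],[0,0,0.001],[0,0,0.001],[0,0,0.001],[0,0,0.001]],"angular":[[0,0,0],[0,0,0],[0,0,0],[0,0,0],[0,0,0],[0,0,0]]}' 1 20
python3 -m creep '{"delta_pos":[[0,0,0.02],[0,0,0.05],[0,0,0.08],[0,0,0.1],[0,0.05,0.1],[0,0.1,0.1],[0,0.14,0.1],[0,0.16,0.1],[0,0.1635,0.1],[0,0.1635,0.1],[0,0.1635,0.1]],"angular":[[0,0,0],[0,0,0],[0,0,0],[0,0,0.05],[0,0,0.1],[0,0,0.15],[0,0,0.2],[0,0,0.25],[0,0,0.3],[0,0,0.35],[0,0,0.375]]}' 1 20
python3 - <<'E'
from h import *
b=ctrl.camera("side")[:,:,::-1];cv2.imwrite("pics/b3.png",b)
cv2.imwrite("pics/z5.png",cv2.resize(b[130:250,220:340],None,fx=5,fy=5,interpolation=cv2.INTER_CUBIC))
s=ctrl.get_state();print(s["tcp_pos"],s["tcp_rot"],s["time_s"],s["joint_pos"])
E
```

```text
time_s: 8.93
tcp_pos: [541.7, 197.5, 79.9]
tcp_rot: [0.197, 0.98, 0.0, -0.0]
contact_force: [-7.0, -2.4, 16.6]
finger_gap: 14.6
gripper_force: 40.0
time_s: 9.68
tcp_pos: [541.6, 197.5, 79.2]
tcp_rot: [0.197, 0.98, -0.0, -0.0]
contact_force: [-0.3, 0.1, -0.0]
finger_gap: 66.7
gripper_force: 0.0
time_s: 11.05
tcp_pos: [541.9, 328.3, 160.5]
tcp_rot: [-0.382, 0.924, -0.0, 0.001]
contact_force: [-0.3, -0.3, -0.2]
finger_gap: 87.1
gripper_force: 0.0
[541.92918026 328.25659859 160.51309737] [-3.83742770e-01  9.23439867e-01 -6.66042369e-05  5.42092779e-04] 11.1 [-0.72254988  0.35109381  0.13518454  1.61480241 -0.04981656  1.1780485
  1.78199947]
```

View pics/z5.png

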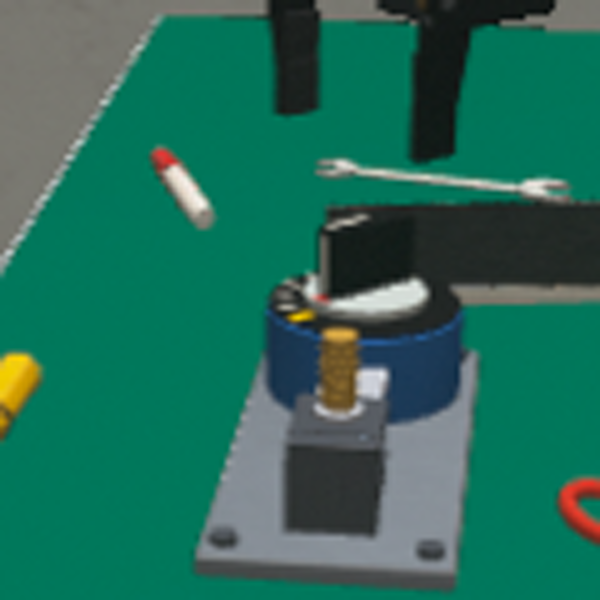

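The pin is seated with its collar on the fork at crop (340,407), and the knob is still at home: the red tip is next to the yellow mark. Now to descend over the wing and grip.

```bash
python3 -m creep '{"delta_pos":[[0.001,0,-0.02],[0.001,0,-0.04],[0.001,0,-0.06],[0.001,0,-0.075],[0.001,0,-0.085],[0.001,0,-0.092],[0.001,0,-0.092]],"angular":[[0,0,-0.006],[0,0,-0.006],[0,0,-0.006],[0,0,-0.006],[0,0,-0.006],[0,0,-0.006],[0,0,-0.006]]}' 1 20
python3 -m creep '{"delta_pos":[[0,0,0],[0,0,0],[0,0,0],[0,0,0],[0,0,0],[0,0,0],[0,0,0],[0,0,0]],"angular":[[0,0,0],[0,0,0],[0,0,0],[0,0,0],[0,0,0],[0,0,0],[0,0,0],[0,0,0]]}' 0 30
python3 -c "
from rig import ctrl
s=ctrl.get_state();print(s['tcp_pos'],s['tcp_rot'],s['contact_force'],s['wrist_torque'])"
```

```text
time_s: 11.98
tcp_pos: [542.4, 328.2, 85.4]
tcp_rot: [-0.372, 0.928, -0.0, -0.0]
contact_force: [-0.5, -0.0, 0.2]
finger_gap: 86.8
gripper_force: 0.0
time_s: 12.98
tcp_pos: [543.1, 327.4, 85.7]
tcp_rot: [-0.372, 0.928, -0.001, 0.0]
contact_force: [9.2, -7.4, -4.1]
finger_gap: 15.0
gripper_force: 5.5
[543.13692886 327.41864011  85.65660271] [-3.71933212e-01  9.28259129e-01 -7.48634930e-04  3.38726680e-04] [ 9.22982902 -7.43407138 -4.1419025 ] [-1.46937001 -1.92812886  0.08326293]
```

The knob pulls the gripper about 1 mm sideways, so I'll shift to relieve that and re-read.

```bash
python3 -m creep '{"delta_pos":[[0.001,-0.001,0],[0.001,-0.001,0],[0.001,-0.001,0],[0.001,-0.001,0],[0.001,-0.001,0]],"angular":[[0,0,0],[0,0,0],[0,0,0],[0,0,0],[0,0,0]]}' 0 30
python3 -c "
from rig import ctrl
s=ctrl.get_state();print(s['tcp_pos'],s['tcp_rot'],s['contact_force'],s['wrist_torque'])"
```

```text
time_s: 13.6
tcp_pos: [543.6, 327.0, 85.6]
tcp_rot: [-0.372, 0.928, -0.0, 0.0]
contact_force: [3.4, -3.4, -1.2]
finger_gap: 13.9
gripper_force: 30.0
[543.5714886  326.95602703  85.62464553] [-3.71847844e-01  9.28293628e-01 -3.28710078e-04  1.16627580e-04] [ 3.4381516  -3.44243993 -1.18873323] [-0.71011992 -0.82069186  0.09556516]
```

Full grip on the 14 mm bar, tool line 133.7° against 133.9° predicted for home. I'll turn clockwise one stop at a time and feel the torque.

```bash
cat > s.py <<'E'
from rig import ctrl
import numpy as np
s=ctrl.get_state();x,y=s["tcp_rot"][:2]
print(s["tcp_pos"].round(1),"line deg",np.degrees(np.arctan2(y*y-x*x,2*x*y)).round(2),s["contact_force"].round(1),s["wrist_torque"].round(3),s["gripper_force"],s["finger_gap"])
E
python3 -m creep '{"delta_pos":[[0.0005,-0.0005,0],[0.0005,-0.0005,0],[0.0005,-0.0005,0],[0.0005,-0.0005,0]],"angular":[[0,0,-0.0156],[0,0,-0.0312],[0,0,-0.0468],[0,0,-0.0624]]}' 0 45
python3 s.py
python3 -m creep '{"delta_pos":[[0,0,0],[0,0,0],[0,0,0],[0,0,0],[0,0,0]],"angular":[[0,0,-0.0156],[0,0,-0.0312],[0,0,-0.0468],[0,0,-0.0626],[0,0,-0.0626]]}'
python3 s.py
```

```text
time_s: 14.1
tcp_pos: [543.3, 327.3, 85.7]
tcp_rot: [-0.279, 0.96, 0.0, -0.0]
contact_force: [2.2, -2.6, 1.1]
finger_gap: 13.5
gripper_force: 45.0
[543.3 327.3  85.7] line deg 122.37 [ 2.2 -2.6  1.1] [-0.473 -0.284  0.028] 44.99987130984664 13.493802836978315
time_s: 14.72
tcp_pos: [543.1, 327.8, 85.7]
tcp_rot: [-0.184, 0.983, 0.0, -0.0]
contact_force: [0.6, -0.5, -0.2]
finger_gap: 13.5
gripper_force: 45.0
[543.1 327.8  85.7] line deg 111.23 [ 0.6 -0.5 -0.2] [-0.086 -0.205 -0.064] 45.000362964347005 13.465704486628667
```

```bash
R='' ; python3 -m creep '{"delta_pos":[[0,0,0],[0,0,0],[0,0,0]],"angular":[[0,0,-0.0156],[0,0,-0.0312],[0,0,-0.0468]]}'
python3 s.py
python3 -m creep '{"delta_pos":[[0,0,0],[0,0,0],[0,0,0],[0,0,0],[0,0,0],[0,0,0]],"angular":[[0,0,-0.0156],[0,0,-0.0312],[0,0,-0.0468],[0,0,-0.0624],[0,0,-0.0782],[0,0,-0.0782]]}'
python3 s.py
```

```text
time_s: 15.1
tcp_pos: [543.0, 328.1, 85.6]
tcp_rot: [-0.112, 0.994, 0.0, -0.0]
contact_force: [0.7, 1.2, 0.8]
finger_gap: 13.6
gripper_force: 45.0
[543.  328.1  85.6] line deg 102.82 [0.7 1.2 0.8] [ 0.389 -0.508  0.071] 44.999139374122024 13.606650148167823
time_s: 15.85
tcp_pos: [543.0, 328.6, 85.7]
tcp_rot: [0.01, 1.0, 0.001, -0.0]
contact_force: [0.8, 3.4, -0.8]
finger_gap: 13.4
gripper_force: 45.0
[543.  328.6  85.7] line deg 88.83 [ 0.8  3.4 -0.8] [ 0.886 -0.138  0.058] 45.00091248191893 13.435413395418776
```

```bash
python3 -m creep '{"delta_pos":[[0,0,0],[0,0,0],[0,0,0]],"angular":[[0,0,-0.0156],[0,0,-0.0312],[0,0,-0.0468]]}'
python3 s.py
python3 -m creep '{"delta_pos":[[0,0,0],[0,0,0],[0,0,0],[0,0,0],[0,0,0],[0,0,0],[0,0,0]],"angular":[[0,0,-0.0156],[0,0,-0.0312],[0,0,-0.0468],[0,0,-0.0624],[0,0,-0.0782],[0,0,-0.0782],[0,0,-0.0782]]}'
python3 s.py
python3 - <<'E'
from h import *
b=ctrl.camera("side")[:,:,::-1];a=ctrl.camera("top")[:,:,::-1]
cv2.imwrite("pics/z6.png",np.hstack([cv2.resize(b[150:250,240:340],None,fx=4,fy=4,interpolation=cv2.INTER_CUBIC),cv2.resize(a[160:260,160:260],None,fx=4,fy=4,interpolation=cv2.INTER_CUBIC)]))
E
```

```text
time_s: 16.23
tcp_pos: [543.0, 328.9, 85.7]
tcp_rot: [0.084, 0.996, 0.001, -0.0]
contact_force: [1.8, 4.7, -1.6]
finger_gap: 13.7
gripper_force: 45.0
[543.  328.9  85.7] line deg 80.39 [ 1.8  4.7 -1.6] [ 0.944 -0.311  0.204] 45.00074531883001 13.734757179829405
time_s: 17.1
tcp_pos: [543.2, 329.5, 85.7]
tcp_rot: [0.204, 0.979, 0.001, -0.0]
contact_force: [1.4, 6.8, -4.3]
finger_gap: 14.0
gripper_force: 45.0
[543.2 329.5  85.7] line deg 66.4 [ 1.4  6.8 -4.3] [ 1.51  -0.592  0.03 ] 44.99885888770223 13.999787603143869
```

View pics/z6.png

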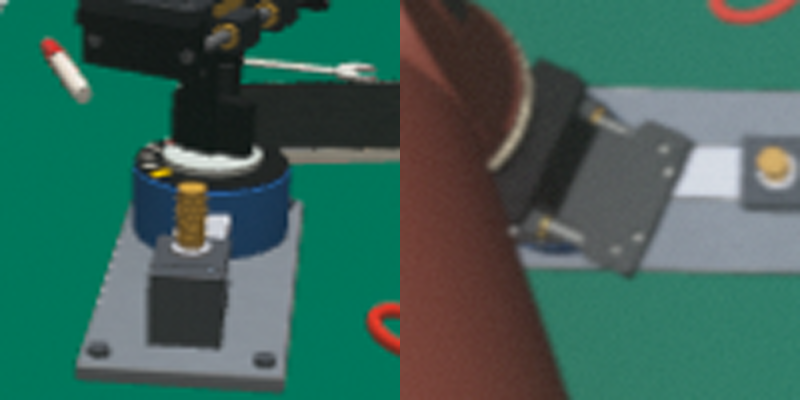

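At the predicted third-stop line (66.4°) with yaw torque near zero, and the pin is still seated. I'll relieve the side load and probe ±4° to confirm this is a stop.

```bash
python3 -m creep '{"delta_pos":[[0,0.0015,0],[0,0.0025,0],[0,0.0025,0],[0,0.0025,0],[0,0.0025,0]],"angular":[[0,0,0],[0,0,0],[0,0,0],[0,0,0],[0,0,0]]}'
python3 s.py
python3 -m creep '{"delta_pos":[[0,0,0],[0,0,0],[0,0,0],[0,0,0]],"angular":[[0,0,0.011],[0,0,0.022],[0,0,0.022],[0,0,0.022]]}'
python3 s.py
python3 -m creep '{"delta_pos":[[0,0,0],[0,0,0],[0,0,0],[0,0,0],[0,0,0]],"angular":[[0,0,-0.011],[0,0,-0.022],[0,0,-0.033],[0,0,-0.044],[0,0,-0.044]]}'
python3 s.py
python3 -m creep '{"delta_pos":[[0,0,0],[0,0,0],[0,0,0],[0,0,0],[0,0,0]],"angular":[[0,0,0.011],[0,0,0.022],[0,0,0.022],[0,0,0.022],[0,0,0.022]]}'
python3 s.py
```

```text
time_s: 17.82
tcp_pos: [543.3, 329.5, 85.7]
tcp_rot: [0.206, 0.979, 0.0, -0.0]
contact_force: [-1.2, 4.8, -0.8]
finger_gap: 13.9
gripper_force: 45.0
[543.3 329.5  85.7] line deg 66.22 [-1.2  4.8 -0.8] [ 1.141  0.274 -0.015] 45.000505624338984 13.936928479889858
time_s: 18.32
tcp_pos: [543.2, 329.4, 85.7]
tcp_rot: [0.172, 0.985, 0.0, -0.0]
contact_force: [-2.4, 5.2, -0.5]
finger_gap: 13.7
gripper_force: 45.0
[543.2 329.4  85.7] line deg 70.21 [-2.4  5.2 -0.5] [ 1.249  0.517 -0.155] 45.008412413299084 13.726405586396554
time_s: 18.95
tcp_pos: [543.3, 329.7, 85.6]
tcp_rot: [0.239, 0.971, 0.0, -0.0]
contact_force: [-1.2, 4.6, -0.8]
finger_gap: 13.4
gripper_force: 45.0
[543.3 329.7  85.6] line deg 62.32 [-1.2  4.6 -0.8] [1.176 0.33  0.2  ] 45.00007778406143 13.35061226883399
time_s: 19.58
tcp_pos: [543.3, 329.5, 85.6]
tcp_rot: [0.206, 0.979, 0.0, -0.0]
contact_force: [-2.6, 4.3, 0.1]
finger_gap: 13.9
gripper_force: 45.0
[543.3 329.5  85.6] line deg 66.28 [-2.6  4.3  0.1] [ 1.189e+00  4.090e-01 -1.000e-03] 44.999276138842106 13.942244090154894
```

The torque pulls back toward 66.3° from both sides and is zero there, so the knob is in the third stop and still held. Handing in.

```bash
python3 -c "
from rig import ctrl
print(ctrl.finish_job())"
```

```text
the job is handed in; nothing more can be done
None
```

The pin is seated in the fork with its collar on the top face and released, and the gripper is holding the knob at the third stop; I handed the job in at about 20 s.

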